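# Fill the gaps in the ink display

### The arm

A 6-joint arm with a two-finger parallel gripper is mounted at the origin on the work surface. World frame = base frame: x ahead of the robot, y to its left, z up, the work surface at z = 0. Lengths are in m, angles in rad, forces in N, time in s.
With the tool pointing down it reaches from about 0.35 to 0.875 m from the base axis. Payload 4.2 kg.
Tool frame: the origin (TCP) lies midway between the tips of the shut fingers; the grasp point (between the pads) lies 19 mm behind it (ctrl.grasp_offset is the distance from the TCP to the grasp point, in m); z points along the fingers, y is the line along which they close (so a half turn about z gives the same grasp; the last joint's range is limited). The gripper opens to 85 mm and grips with 20 to 120 N. Pads are 22 mm wide; open, the fingers measure 114 mm over their backs; the gripper's body (76 mm by 85 mm) begins 54 mm behind the grasp point. The pads swing forward as they close: fully open they stand 13 mm farther back than shut.
Start: joints at [1.547, 0.385, 0.008, 0, -1.194, -0.259], TCP at [0.174, 0.6, 0.231] pointing down, gripper open.
Joint ranges: [-3.14, 3.14], [-1.21, 2.06], [-1.07, 1.41], [-3.16, 2.05], [-2.99, -0.16], [-3.1, 3.1]. Speed limits (rad/s): [2.79, 2.79, 3.14, 3.14, 3.14, 3.14].

### API

Orientations are given as a rotation vector (axis times angle).
In Python, from plant import sense, cams, ctrl gives the robot as it stands.
- The arm moves only by the shell command python3 -m inch 'ROWS' [FORCE]. ROWS is JSON, a list of rows, each an object with "fingers": the opening, from 0 (shut) to 1 (fully open); "travel": the shift along the tool's x, y, z in units of 30 mm (1.0 is 30 mm), a list of three; "yaw": the turn about the tool's z in units of 5 degrees (1.0 is 5 degrees). A call has 1 to 20 rows; each row is the pose to reach, as a shift and turn from the pose commanded when the call began, along the tool's axes at that moment; what a row does not reach only later rows make up. A row lasts 1/12 s, in which the tool goes at most 41.7 mm and 7.16 degrees, less where a joint would pass 70% of its speed; a pose out of reach is approached as far as the arm can. A call with a gripper value outside its range is refused whole. The fingers move at their own pace and stop on an object; FORCE is the grip in N (left out, the last holds). Time passes only in rows, so rows that repeat a pose let the fingers close. It gives the time, the measured TCP pose, the force, the opening and the grip force at its end, in the units of the state.
- sense(): the state, without advancing time (a new reading comes with each control period).
- cams.get_image(name): name is "scene" or "top" or "wrist"; returns the picture (384x512x3 uint8, blue, green, red); there is no depth.
- cams.get_calibration(name): a dict with "fovy" (degrees; the focal length in pixels is half the picture's height over the tangent of half this angle, whatever the lens; pixels are square), "cx", "cy" (the principal point, pixels), "k1" (the pictures are not rectified: a ray, as slopes to the right and down, at radius r is drawn at 1 + k1 r^2 times it, then the intrinsics apply), "rvec" (rotation vector, rad) and "tvec" (3), from world to camera coordinates, as OpenCV has them. Camera axes: x right, y down, z forward; pixel columns grow to the right and rows downward; lengths in m; the calibration is good to about 2 mm. A picture is of the moment at which its call begins: read the wrist's pose just before it. get_calibration takes no time and is no camera call; for the wrist camera it gives the pose at the moment of the call.
- ctrl.job_done(): hands the job in; it is judged then, once.
The state is a dict: "clock": time; "joint_pos": joint angles; "qvel": joint speeds; "joint_torque": joint torques, N m; "ee_pos": TCP position; "tool_rot": TCP orientation; "wrist_force": force on the tool from outside, world axes, zero at the start; "wrist_torque": the same for the moment, N m; "grip_width": finger opening in m; "gripper_force": force on a finger pad.
Only numpy, scipy, OpenCV 4.12 (cv2) and the standard library are available. Lean on these libraries where they do the work, as an engineer would, in place of code of your own. Each camera call takes 0.05 s, during which the arm holds its last target. There are 200 camera calls.

### The job

Four ink bottles, a small, a medium and a large round one and a square one, are standing about loose on the stationery counter. Put each of them back upright in the empty place in the display row of its own kind, the square one squared up with its row; set them down rather than drop them, do not tip a bottle over or bang into the rows, and leave the glue stick and the correction fluid where they stand.

Things in the scene. Friction and masses are not known exactly. Their poses are not given: they have to be found in the camera images.
- ink_small: Loose small round ink bottle: dark ink-filled glass with a white label and a black cap; straight round body 28 mm across, 43 mm high, cap 20 mm across above it, 60 mm high in all, about 50 g. Stands upright on the counter. Origin: centre of its underside, z up.
- ink_medium: Loose medium round ink bottle: dark ink-filled glass with a white label and a black cap; straight round body 38 mm across, 58 mm high, cap 26 mm across above it, 80 mm high in all, about 110 g. Stands upright on the counter. Origin: centre of its underside, z up.
- ink_large: Loose large round ink bottle: dark ink-filled glass with a white label and a black cap; straight round body 50 mm across, 80 mm high, cap 34 mm across above it, 104 mm high in all, about 240 g. Stands upright on the counter. Origin: centre of its underside, z up.
- ink_square: Loose square ink bottle: dark ink-filled glass with a white label and a black cap; square block body 44 x 44 mm, 46 mm high, cap 28 mm across above it, 62 mm high in all, about 130 g. Stands upright on the counter. Origin: centre of its underside, z up. x and y axes at right angles to its flat sides.
- row_small: Display row of small round ink bottles: fixed white tray 196 mm long (its y) by 52 mm (its x), floor 4 mm thick, clear lip to 14 mm above the counter. Two each side: four bottles like the loose one stand fast in it (tops at 64 mm), centred 38 and 76 mm to +y and -y of the empty place, 10 mm clear of the missing bottle each side. Origin: centre of the empty place at counter height, z up.
- row_medium: Display row of medium round ink bottles: fixed white tray 150 mm long (its y) by 62 mm (its x), floor 4 mm thick, clear lip to 14 mm above the counter. Two bottles like the loose one stand fast in it (tops at 84 mm), centred 48 mm to +y and -y of the empty place, 10 mm clear of the missing bottle each side. Origin: centre of the empty place at counter height, z up.
- row_large: Display row of large round ink bottles: fixed white tray 186 mm long (its y) by 74 mm (its x), floor 4 mm thick, clear lip to 14 mm above the counter. Two bottles like the loose one stand fast in it (tops at 108 mm), centred 60 mm to +y and -y of the empty place, 10 mm clear of the missing bottle each side. Origin: centre of the empty place at counter height, z up.
- row_square: Display row of square ink bottles: fixed white tray 168 mm long (its y) by 68 mm (its x), floor 4 mm thick, clear lip to 14 mm above the counter. Two bottles like the loose one stand fast in it (tops at 66 mm), centred 54 mm to +y and -y of the empty place, 10 mm clear of the missing bottle each side. Origin: centre of the empty place at counter height, z up.
- glue_stick: Bystander: glue stick standing upright, white, blue and grey plastic, round, 31 mm across, 105 mm high. Origin: centre of its underside. Not to be moved.
- correction_fluid: Bystander: correction-fluid bottle standing upright, white and green plastic, flat body 36 x 24 x 52 mm with a slim pointed cap, 88 mm high. Origin: centre of its underside. Not to be moved.
There are look-alikes about, which are no part of the job. What is shaped like the ink_small but yellow is not meant.

How it is judged:
At the end, for the whole second after the job is handed in: Each of the four ink bottles stands upright (within 0.1 rad) and at rest on the tray floor of the row of its own kind, within 14 mm of the centre of the empty place; the square one's sides are within 0.3 rad of parallel to its row (horizontal distance between ink_small and row_small below 0.014 m and z of ink_small in the frame of row_small between 0.001 and 0.008 m and angle between each of ink_small, ink_medium, ink_large, ink_square's own z axis and vertical below 0.1 rad and linear speed of each of ink_small, ink_medium, ink_large, ink_square below 0.02 m/s and horizontal distance between ink_medium and row_medium below 0.014 m and z of ink_medium in the frame of row_medium between 0.001 and 0.008 m and horizontal distance between ink_large and row_large below 0.014 m and z of ink_large in the frame of row_large between 0.001 and 0.008 m and horizontal distance between ink_square and row_square below 0.014 m and z of ink_square in the frame of row_square between 0.001 and 0.008 m and (angle between the x axis of ink_square and the x axis of row_square, either way round below 0.3 rad or angle between the x axis of ink_square and the y axis of row_square, either way round below 0.3 rad)); the robot touches nothing.
It fails at once if an ink bottle is tipped over (angle between any of ink_small, ink_medium, ink_large, ink_square's own z axis and vertical above 0.8 rad).
It fails at once if a bottle is slammed or banged into a display row (over 60 N) (contact force between anything else and row_small above 60 N or contact force between anything else and row_medium above 60 N or contact force between anything else and row_large above 60 N or contact force between anything else and row_square above 60 N).
It fails at once if an ink bottle is dropped into its row (let go and falling faster than 0.6 m/s, about 18 mm) ((horizontal distance between ink_small and row_small below 0.05 m and contact force between the fingers and ink_small below 0.3 N and linear speed of ink_small above 0.6 m/s) or (horizontal distance between ink_medium and row_medium below 0.05 m and contact force between the fingers and ink_medium below 0.3 N and linear speed of ink_medium above 0.6 m/s) or (horizontal distance between ink_large and row_large below 0.05 m and contact force between the fingers and ink_large below 0.3 N and linear speed of ink_large above 0.6 m/s) or (horizontal distance between ink_square and row_square below 0.05 m and contact force between the fingers and ink_square below 0.3 N and linear speed of ink_square above 0.6 m/s)).
It fails at once if the robot bangs into a display row (over 30 N) (contact force between any of the arm, the fingers and row_small above 30 N or contact force between any of the arm, the fingers and row_medium above 30 N or contact force between any of the arm, the fingers and row_large above 30 N or contact force between any of the arm, the fingers and row_square above 30 N).
It fails at once if the glue stick or the correction-fluid bottle is moved more than 30 mm or knocked over (distance of any of glue_stick, correction_fluid from where it was at the start of the episode above 0.03 m or angle between any of glue_stick, correction_fluid's own z axis and vertical above 0.6 rad).
It also fails if it takes over 96 s, if anything falls off the work surface, if the arm or the gripper's body presses on something with over 40 N, if the wrist force passes 120 N, or if a joint passes its speed limit or range.

## Working session

There is one attempt and no reset: what is moved stays moved. The work goes in short steps, Python scripts to look and compute and a shell command to move; the robot and the scene stay as the last step left them, time stands still between calls to the robot, and variables do not carry over. Pictures are saved under pics/ and viewed, at most 14 in all, crops included, and the job is handed in when it is done.

```bash
ls; mkdir -p pics
python3 - <<'E'
from plant import sense,cams,ctrl
import cv2
s=sense();print(s['clock'],s['ee_pos'],s['tool_rot'],s['grip_width'],ctrl.grasp_offset)
for n in('top','scene'):
    cv2.imwrite(f'pics/{n}0.png',cams.get_image(n));print(n,cams.get_calibration(n))
E
```

```text
pics
0.0 [0.17424239 0.59960692 0.23023176] [ 3.10804556e+00 -4.42766851e-01 -3.17063376e-04] 0.08545831040277792 0.0187
top {'fovy': 56.28971842388885, 'cx': 257.2245881148155, 'cy': 192.45805681093208, 'k1': 0.01065043774693845, 'rvec': array([ 2.14588528, -2.14448335,  0.20536992]), 'tvec': array([-0.00120448,  0.53539784,  0.72586314])}
scene {'fovy': 55.19318317246437, 'cx': 259.63825862010486, 'cy': 193.79012901585529, 'k1': -0.00885948331480087, 'rvec': array([ 2.22412281,  0.65437892, -0.27659464]), 'tvec': array([-0.459563  , -0.16852669,  1.04090435])}
```

View pics/top0.png

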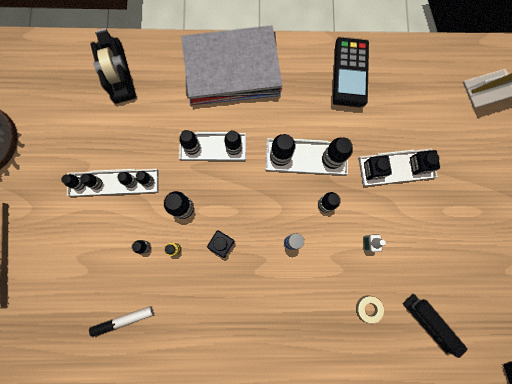

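View pics/scene0.png

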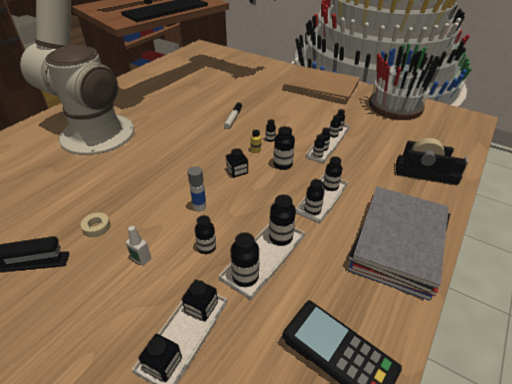

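The top view shows the loose bottles: small (141,248), square (221,244), large (179,206) and medium (329,203). The yellow look-alike is at (173,250). The gaps are at about (112,182) in the small row, (212,147) medium, (308,157) large and (400,167) square. The glue is at (293,243) and the correction fluid at (374,243). The scene view agrees.

```bash
cat > h.py <<'E'
import numpy as np,cv2
from plant import sense,cams,ctrl
def ray(n,px,z,c=None):
    c=c or cams.get_calibration(n); f=192/np.tan(np.radians(c['fovy']/2))
    d=(np.array(px,float)-[c['cx'],c['cy']])/f; u=d.copy()
    for _ in range(6): u=d/(1+c['k1']*(u@u))
    R=cv2.Rodrigues(np.array(c['rvec']))[0]; o=-R.T@np.array(c['tvec']); v=R.T@np.append(u,1)
    return (o+v*(z-o[2])/v[2])[:2]
def proj(n,P,c=None):
    c=c or cams.get_calibration(n); f=192/np.tan(np.radians(c['fovy']/2))
    p=cv2.Rodrigues(np.array(c['rvec']))[0]@np.array(P,float)+np.array(c['tvec']); u=p[:2]/p[2]
    return u*(1+c['k1']*(u@u))*f+[c['cx'],c['cy']]
E
python3 - <<'E'
from h import *
im=cv2.imread('pics/top0.png');g=im.max(2);sat=im.max(2).astype(int)-im.min(2)
m=((g>150)&(sat<40)).astype(np.uint8)
for n,(x0,y0,x1,y1),t,dz in [('small',(60,165,165,200),(.196,.052),.064),('medium',(172,125,252,168),(.150,.062),.084),('large',(260,130,355,180),(.186,.074),.108),('square',(355,145,445,190),(.168,.068),.066)]:
    pts=np.argwhere(m[y0:y1,x0:x1])[:,::-1]+[x0,y0]
    w=np.float32([ray('top',p,.012)*1000 for p in pts])
    r=cv2.minAreaRect(w);b=cv2.boxPoints(r);L=b[1]-b[0],b[2]-b[1];a=max(L,key=np.linalg.norm)
    yaw=np.degrees(np.arctan2(-a[0],a[1])); yaw=(yaw+90)%180-90
    print(n,np.round(r[0],1),np.round(r[1],1),'want',t,'yaw of row',round(yaw,1))
d=(g<70).astype(np.uint8)
k,lab,st,ce=cv2.connectedComponentsWithStats(d)
for s_,c in zip(st[1:],ce[1:]):
    if 60<s_[0]<450 and 120<s_[1]<270 and s_[4]>20: print(s_,c.round(1))
print('cam',(-cv2.Rodrigues(cams.get_calibration('top')['rvec'])[0].T@cams.get_calibration('top')['tvec']).round(3), ray('top',(141,248),.06),ray('top',(221,244),.062))
cv2.imwrite('pics/c1.png',cv2.resize(im[190:260,120:250],None,fx=6,fy=6,interpolation=cv2.INTER_CUBIC))
cv2.imwrite('pics/c2.png',cv2.resize(im[125:215,260:360],None,fx=6,fy=6,interpolation=cv2.INTER_CUBIC))
E
```

```text
small [565.1 321.9] [ 54.5 194.9] want (0.196, 0.052) yaw of row 2.9
medium [649.6 101.1] [ 64.  149.9] want (0.15, 0.062) yaw of row 0.3Traceback (most recent call last):
  File "<stdin>", line 6, in <module>
  File "h.py", line 4, in ray
    c=c or cams.get_calibration(n); f=192/np.tan(np.radians(c['fovy']/2))
           ~~~~~~~~~~~~~~~~~~~~^^^
ValueError: time passes only in moves, steps and waits
```

```bash
sed -i 's/c=c or cams.get_calibration(n)/c=c or cal(n)/' h.py
cat >> h.py <<'E'
import functools
@functools.lru_cache
def cal(n): return cams.get_calibration(n)
E
python3 - <<'E'
from h import *
im=cv2.imread('pics/top0.png');g=im.max(2);sat=im.max(2).astype(int)-im.min(2)
cv2.imwrite('pics/c1.png',cv2.resize(im[190:260,120:250],None,fx=6,fy=6,interpolation=cv2.INTER_CUBIC))
cv2.imwrite('pics/c2.png',cv2.resize(im[125:215,260:360],None,fx=6,fy=6,interpolation=cv2.INTER_CUBIC))
m=((g>150)&(sat<40)).astype(np.uint8)
for n,(x0,y0,x1,y1),t in [('small',(60,165,165,200),(.196,.052)),('medium',(172,125,252,168),(.150,.062)),('large',(260,130,355,180),(.186,.074)),('square',(355,145,445,190),(.168,.068))]:
    pts=np.argwhere(m[y0:y1,x0:x1])[:,::-1]+[x0,y0]
    w=np.float32([ray('top',p,.012)*1000 for p in pts])
    r=cv2.minAreaRect(w);b=cv2.boxPoints(r);L=b[1]-b[0],b[2]-b[1];a=max(L,key=np.linalg.norm)
    yaw=np.degrees(np.arctan2(-a[0],a[1])); yaw=(yaw+90)%180-90
    print(n,np.round(r[0],1),np.round(r[1],1),'want',t,'yaw of row',round(yaw,1))
d=(g<70).astype(np.uint8)
k,lab,st,ce=cv2.connectedComponentsWithStats(d)
for s_,c in zip(st[1:],ce[1:]):
    if 60<s_[0]<450 and 120<s_[1]<270 and s_[4]>20: print(s_,c.round(1))
c=cal('top');print('cam',(-cv2.Rodrigues(c['rvec'])[0].T@c['tvec']).round(3))
E
```

```text
small [565.1 321.9] [ 54.5 194.9] want (0.196, 0.052) yaw of row 2.9
medium [649.6 101.1] [ 64.  149.9] want (0.15, 0.062) yaw of row 0.3
large [ 627.3 -114.6] [186.7  76.8] want (0.186, 0.074) yaw of row -3.2
square [ 602.8 -323.4] [ 70.1 167.8] want (0.168, 0.068) yaw of row 6.7
[180 130  20  25 313] [188.8 141.2]
[225 131  17  24 300] [232.7 141.8]
[270 134  25  32 536] [282.3 148.4]
[327 138  25  25 490] [339.5 149.7]
[322 151  20  18  85] [328.1 161.9]
[410 150  30  25 526] [425.2 161.5]
[364 155  27  25 496] [377.7 166.9]
[118 171  36  17 383] [134.9 178.7]
[ 62 174  41  17 429] [ 81.1 181. ]
[164 191  30  28 556] [177.5 204.4]
[318 192  22  21 296] [329.1 201.6]
[207 231  27  27 428] [220.3 244.1]
[364 237   6  13  68] [366.3 243.1]
[132 240  19  14 187] [140.7 246.7]
[165 245  10   9  74] [169.6 249. ]
cam [0.407 0.018 0.805]
```

View pics/c1.png

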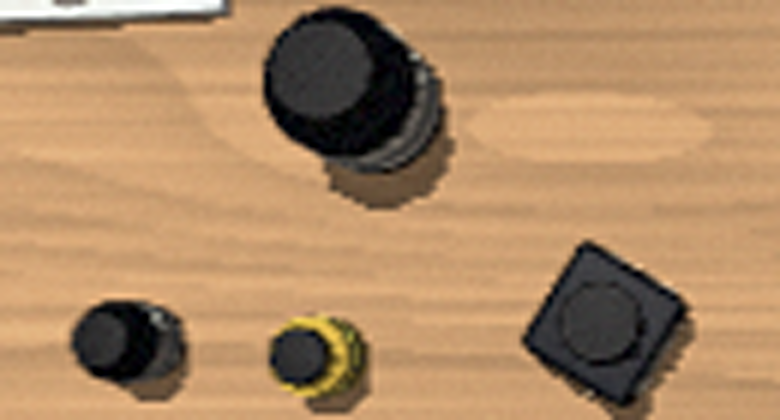

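View pics/c2.png

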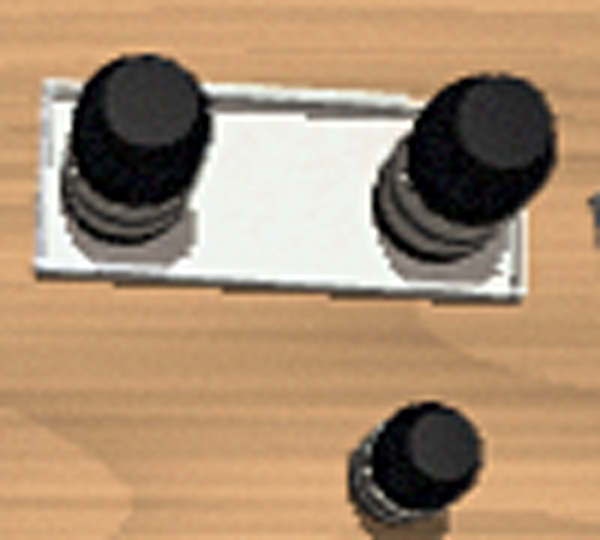

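The first crop shows cap tops at crop (320,62) for large, (105,342) for small and (600,322) for square. The square body's corners are (590,242), (686,302), (622,403) and (525,342). In the second crop the medium cap is at (443,450) and the large-row caps are at (152,105) and (504,122).

Run:
```python
from h import *
C=lambda p,o:(np.array(p)+.5)/6-.5+o
a,b=(120,190),(260,125)
P={'large':(C((320,62),a),.104),'small':(C((105,342),a),.06),'yellow':(C((300,355),a),.06),'square':(C((600,322),a),.062),'medium':(C((443,450),b),.08),'glue':((293,241),.105),'corr':((378,243),.088)}
for k,(p,z) in P.items():
    w=ray('top',p,z); print(k,(w*1000).round(1),'scene px top/base',proj('scene',[*w,z]).round(),proj('scene',[*w,0]).round())
q=np.float32([ray('top',C(p,a),.046)*1000 for p in [(590,242),(686,302),(622,403),(525,342)]])
print(cv2.minAreaRect(q), q.mean(0))
e=q[1]-q[0];print('edge angle',np.degrees(np.arctan2(e[1],e[0]))%90)
c=[ray('top',C(p,b),.108)*1000 for p in [(152,105),(504,122)]];print('row large caps',c,sum(c)/2,np.linalg.norm(c[0]-c[1]))
R=cv2.Rodrigues(sense()['tool_rot'])[0];print(R.round(3))
im=cv2.imread('pics/scene0.png')
cv2.imwrite('pics/s1.png',cv2.resize(im[110:300,170:360],None,fx=3,fy=3,interpolation=cv2.INTER_CUBIC))
```

```text
large [510.1 166. ] scene px top/base [285. 130.] [283. 165.]
small [420.6 244. ] scene px top/base [270. 121.] [269. 140.]
yellow [416.1 178.2] scene px top/base [255. 132.] [255. 151.]
square [427.   76.7] scene px top/base [236. 152.] [236. 172.]
medium [ 515.1 -156.3] scene px top/base [202. 219.] [205. 247.]
glue [430.1 -68.6] scene px top/base [195. 169.] [200. 206.]
corr [ 426.7 -240.3] scene px top/base [134. 225.] [143. 256.]
((427.45123291015625, 75.95919036865234), (39.82911682128906, 41.25959777832031), 57.8367805480957) [427.4403   75.92424]
edge angle 58.295326
row large caps [array([628.07181606, -55.40454815]), array([ 622.80211309, -174.29900586])] [ 625.43696457 -114.85177701] 119.01118368520363
[[ 0.96  -0.279 -0.   ]
 [-0.279 -0.96  -0.002]
 [ 0.     0.002 -1.   ]]
```

View pics/s1.png

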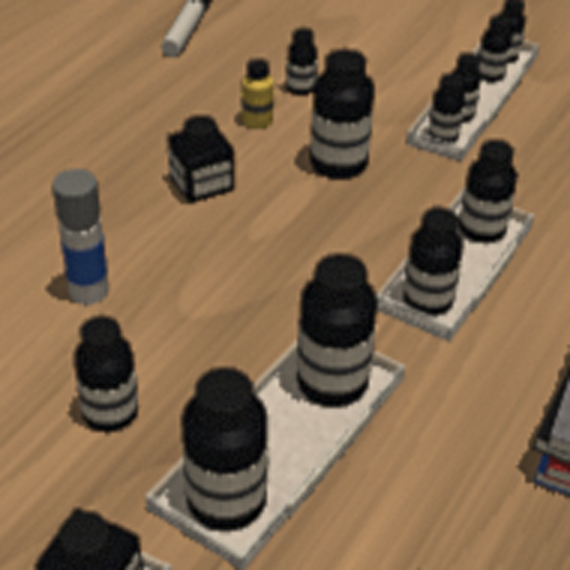

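The scene view agrees with the projections to about 1 px: small (270,121), large (285,130), square (236,152) and medium (202,219). Next I'll make a helper for the units, then move.

```bash
cat > u.py <<'E'
# python3 u.py closing_axis_deg x y z [x y z ...] (mm): units from the present pose
import sys; from h import *
s=sense();R=cv2.Rodrigues(s['tool_rot'])[0];p=s['ee_pos']*1000
a=list(map(float,sys.argv[1:]));now=np.degrees(np.arctan2(R[1,1],R[0,1]))
d=(a[0]-now+90)%180-90
print('clock',s['clock'],'at',p.round(1),'closing axis',round(now,1),'yaw units',round(-d/5,2),'or',round(-(d-180*np.sign(d))/5,2),'w',round(s['grip_width'],4),'j6',s['joint_pos'].round(2)[[0,5]])
for w in np.reshape(a[1:],(-1,3)): print(w,(R.T@(w-p)/30).round(2))
E
python3 u.py 2.9 420.6 244 150 420.6 244 14; sed -n 1,1p u.py
```

```text
clock 0.1 at [174.2 599.7 230.3] closing axis -106.2 yaw units 14.18 or -21.82 w 0.0854 j6 [ 1.55 -0.26]
[420.6 244.  150. ] [11.19  9.09  2.7 ]
[420.6 244.   14. ] [11.19  9.08  7.23]
# python3 u.py closing_axis_deg x y z [x y z ...] (mm): units from the present pose
```

```bash
python3 -m inch '[{"fingers":1,"travel":[2,1.6,0.5],"yaw":1.4},{"fingers":1,"travel":[4,3.2,1],"yaw":2.8},{"fingers":1,"travel":[6,4.8,1.5],"yaw":4.2},{"fingers":1,"travel":[8,6.4,2],"yaw":5.6},{"fingers":1,"travel":[10,8,2.5],"yaw":7},{"fingers":1,"travel":[11.19,9.09,2.7],"yaw":8.4},{"fingers":1,"travel":[11.19,9.09,2.7],"yaw":9.8},{"fingers":1,"travel":[11.19,9.09,2.7],"yaw":11.2},{"fingers":1,"travel":[11.19,9.09,2.7],"yaw":12.6},{"fingers":1,"travel":[11.19,9.09,2.7],"yaw":14.2},{"fingers":1,"travel":[11.19,9.09,2.7],"yaw":14.2},{"fingers":1,"travel":[11.19,9.09,2.7],"yaw":14.2}]' 40; python3 u.py 2.9 420.6 244 150 420.6 244 14
python3 - <<'E'
from h import *
c=cams.get_calibration('wrist');cv2.imwrite('pics/w1.png',cams.get_image('wrist'))
print('small cap expected at',proj('wrist',[.4206,.244,.06],c).round(), 'base',proj('wrist',[.4206,.244,0],c).round())
E
```

```text
clock: 1.1
ee_pos: [0.4212, 0.2406, 0.1488]
tool_rot: [2.265, -2.171, -0.0]
wrist_force: [-0.3, 0.1, 0.6]
grip_width: 0.0852
gripper_force: 0.0
clock 1.1 at [421.2 240.6 148.8] closing axis -177.6 yaw units -0.09 or 35.91 w 0.0852 j6 [ 0.85 -0.81]
[420.6 244.  150. ] [-0.12  0.02 -0.04]
[420.6 244.   14. ] [-0.13  0.    4.49]
small cap expected at [261. 199.] base [261. 180.]
```

View pics/w1.png

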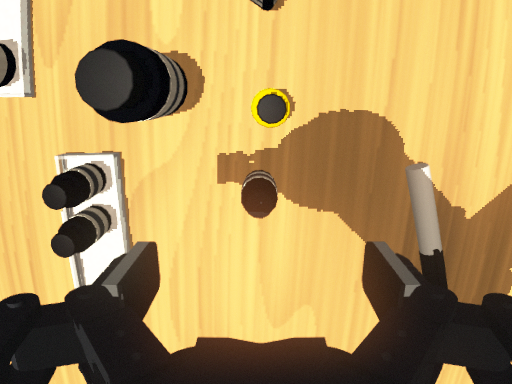

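The wrist view shows the small bottle's cap at (259,199), as predicted. The yellow one at (271,107) is clear of the closing line. Descend and grip.

```bash
python3 -m inch '[{"fingers":1,"travel":[-0.12,0,1]},{"fingers":1,"travel":[-0.12,0,2]},{"fingers":1,"travel":[-0.12,0,3]},{"fingers":1,"travel":[-0.12,0,4]},{"fingers":1,"travel":[-0.12,0,4.47]},{"fingers":1,"travel":[-0.12,0,4.47]},{"fingers":0.5,"travel":[-0.12,0,4.47]},{"fingers":0,"travel":[-0.12,0,4.47]},{"fingers":0,"travel":[-0.12,0,4.47]},{"fingers":0,"travel":[-0.12,0,4.47]},{"fingers":0,"travel":[-0.12,0,4.47]},{"fingers":0,"travel":[-0.12,0,4.47]},{"fingers":0,"travel":[-0.12,0,4.47]},{"fingers":0,"travel":[-0.12,0,4.47]}]' 40; python3 u.py 2.9 420.6 244 94 565.1 321.9 94 565.1 321.9 18.5
```

```text
clock 1.15 at [421.  242.3 149.4] closing axis -177.4 yaw units -0.07 or 35.93 w 0.0856 j6 [ 0.86 -0.81]
[420.6 244.   94. ] [-0.06  0.01  1.85]
[565.1 321.9  94. ] [-2.44 -4.92  1.84]
[565.1 321.9  18.5] [-2.44 -4.92  4.35]invalid input at $[0]: expected keys fingers, travel, yaw
```

```bash
python3 -m inch '[{"fingers":1,"travel":[0,0,1],"yaw":0},{"fingers":1,"travel":[0,0,2],"yaw":0},{"fingers":1,"travel":[0,0,3],"yaw":0},{"fingers":1,"travel":[0,0,4],"yaw":0},{"fingers":1,"travel":[0,0,4.5],"yaw":0},{"fingers":1,"travel":[0,0,4.5],"yaw":0},{"fingers":0.5,"travel":[0,0,4.5],"yaw":0},{"fingers":0,"travel":[0,0,4.5],"yaw":0},{"fingers":0,"travel":[0,0,4.5],"yaw":0},{"fingers":0,"travel":[0,0,4.5],"yaw":0},{"fingers":0,"travel":[0,0,4.5],"yaw":0},{"fingers":0,"travel":[0,0,4.5],"yaw":0},{"fingers":0,"travel":[0,0,4.5],"yaw":0},{"fingers":0,"travel":[0,0,4.5],"yaw":0}]' 40; python3 u.py 2.9 420.6 244 94 565.1 321.9 94 565.1 321.9 18.5
```

```text
clock: 2.32
ee_pos: [0.4212, 0.2453, 0.0166]
tool_rot: [-2.274, 2.165, -0.0]
wrist_force: [-1.3, 1.2, 6.4]
grip_width: 0.0268
gripper_force: 39.1
clock 2.3167 at [421.2 245.3  16.6] closing axis -177.2 yaw units -0.02 or 35.98 w 0.0268 j6 [ 0.86 -0.81]
[420.6 244.   94. ] [ 0.04  0.02 -2.58]
[565.1 321.9  94. ] [-2.32 -4.92 -2.57]
[565.1 321.9  18.5] [-2.31 -4.92 -0.05]
```

```bash
python3 -m inch '[{"fingers":0,"travel":[0,0,-0.5],"yaw":0},{"fingers":0,"travel":[0,0,-1.2],"yaw":0},{"fingers":0,"travel":[0,0,-2],"yaw":0},{"fingers":0,"travel":[0,0,-2.6],"yaw":0},{"fingers":0,"travel":[-0.2,-0.5,-2.8],"yaw":0},{"fingers":0,"travel":[-0.5,-1.1,-2.8],"yaw":0},{"fingers":0,"travel":[-0.8,-1.7,-2.8],"yaw":0},{"fingers":0,"travel":[-1.1,-2.3,-2.8],"yaw":0},{"fingers":0,"travel":[-1.4,-2.9,-2.8],"yaw":0},{"fingers":0,"travel":[-1.7,-3.5,-2.8],"yaw":0},{"fingers":0,"travel":[-2,-4.1,-2.8],"yaw":0},{"fingers":0,"travel":[-2.2,-4.6,-2.8],"yaw":0},{"fingers":0,"travel":[-2.31,-4.9,-2.8],"yaw":0},{"fingers":0,"travel":[-2.31,-4.9,-2.8],"yaw":0},{"fingers":0,"travel":[-2.31,-4.9,-2.8],"yaw":0},{"fingers":0,"travel":[-2.31,-4.9,-2.8],"yaw":0}]'; python3 u.py 2.9 565.1 321.9 98 565.1 321.9 21
python3 - <<'E'
from h import *
im=cams.get_image('top');cv2.imwrite('pics/t2.png',cv2.resize(im[130:230,20:170],None,fx=5,fy=5,interpolation=cv2.INTER_CUBIC))
E
```

```text
clock: 3.65
ee_pos: [0.5632, 0.3204, 0.0991]
tool_rot: [2.274, -2.166, -0.001]
wrist_force: [0.0, 0.5, -1.3]
grip_width: 0.0265
gripper_force: 39.6
clock 3.65 at [563.2 320.4  99.1] closing axis -177.2 yaw units -0.02 or 35.98 w 0.0265 j6 [ 0.77 -0.72]
[565.1 321.9  98. ] [-0.05 -0.06  0.04]
[565.1 321.9  21. ] [-0.05 -0.07  2.6 ]
```

View pics/t2.png

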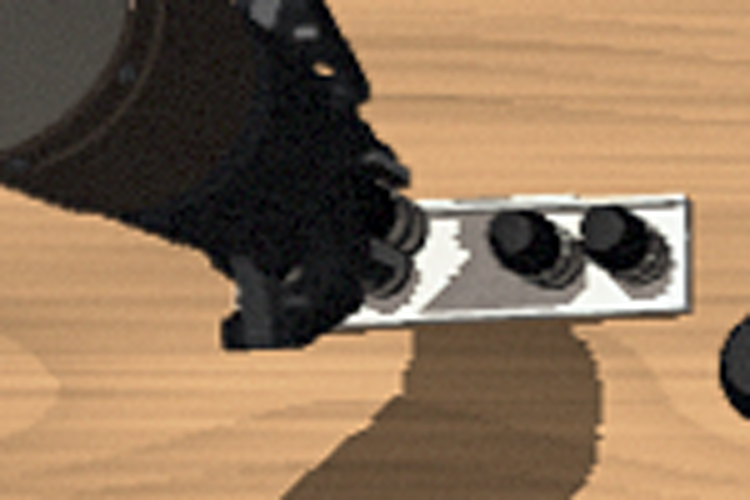

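The gripper hides the gap. The right pair of row bottles, at (525,235) and (610,230), matches the measured row, so I'll go by the numbers. Lower slowly.

```bash
python3 -m inch '[{"fingers":0,"travel":[-0.02,-0.03,0.5],"yaw":0},{"fingers":0,"travel":[-0.02,-0.03,1],"yaw":0},{"fingers":0,"travel":[-0.02,-0.03,1.5],"yaw":0},{"fingers":0,"travel":[-0.02,-0.03,1.9],"yaw":0},{"fingers":0,"travel":[-0.02,-0.03,2.2],"yaw":0},{"fingers":0,"travel":[-0.02,-0.03,2.35],"yaw":0},{"fingers":0,"travel":[-0.02,-0.03,2.45],"yaw":0},{"fingers":0,"travel":[-0.02,-0.03,2.52],"yaw":0},{"fingers":0,"travel":[-0.02,-0.03,2.57],"yaw":0},{"fingers":0,"travel":[-0.02,-0.03,2.57],"yaw":0},{"fingers":0,"travel":[-0.02,-0.03,2.57],"yaw":0}]'; python3 u.py 2.9 565.1 321.9 21
```

```text
clock: 4.62
ee_pos: [0.5652, 0.3219, 0.0227]
tool_rot: [-2.274, 2.166, -0.0]
wrist_force: [0.5, -0.3, -0.2]
grip_width: 0.0268
gripper_force: 39.6
clock 4.6167 at [565.2 321.9  22.7] closing axis -177.2 yaw units -0.02 or 35.98 w 0.0268 j6 [ 0.77 -0.72]
[565.1 321.9  21. ] [-0.    0.    0.06]
```

```bash
python3 -m inch '[{"fingers":0,"travel":[0,0,0.04],"yaw":0},{"fingers":0,"travel":[0,0,0.07],"yaw":0},{"fingers":0,"travel":[0,0,0.07],"yaw":0},{"fingers":0,"travel":[0,0,0.07],"yaw":0}]'; python3 -m inch '[{"fingers":0.4,"travel":[0,0,0],"yaw":0},{"fingers":0.45,"travel":[0,0,0],"yaw":0},{"fingers":0.5,"travel":[0,0,0],"yaw":0},{"fingers":0.55,"travel":[0,0,0],"yaw":0},{"fingers":0.6,"travel":[0,0,0],"yaw":0},{"fingers":0.6,"travel":[0,0,-0.5],"yaw":0},{"fingers":0.6,"travel":[0,0,-1.2],"yaw":0},{"fingers":0.7,"travel":[0,0,-2.2],"yaw":0},{"fingers":0.8,"travel":[0,0,-3.2],"yaw":0},{"fingers":1,"travel":[0,0,-4.2],"yaw":0},{"fingers":1,"travel":[0,0,-4.8],"yaw":0},{"fingers":1,"travel":[0,0,-5],"yaw":0},{"fingers":1,"travel":[0,0,-5],"yaw":0}]'; python3 u.py 0 510 166 165 510 166 42
```

```text
clock: 4.95
ee_pos: [0.5652, 0.3219, 0.0207]
tool_rot: [-2.275, 2.166, -0.0]
wrist_force: [-0.7, -0.0, 2.3]
grip_width: 0.0264
gripper_force: 39.9
clock: 6.03
ee_pos: [0.5655, 0.3222, 0.1719]
tool_rot: [-2.272, 2.164, -0.0]
wrist_force: [-0.3, 0.1, -0.9]
grip_width: 0.0854
gripper_force: 0.0
clock 6.0333 at [565.5 322.2 171.9] closing axis -177.2 yaw units 0.56 or -35.44 w 0.0854 j6 [ 0.77 -0.72]
[510. 166. 165.] [5.11 2.1  0.21]
[510. 166.  42.] [5.12 2.12 4.31]
```

```bash
python3 -m inch '[{"fingers":1,"travel":[0.8,0.3,0],"yaw":0.3},{"fingers":1,"travel":[1.7,0.7,0],"yaw":0.6},{"fingers":1,"travel":[2.6,1.1,0],"yaw":0.9},{"fingers":1,"travel":[3.5,1.5,0.1],"yaw":1.2},{"fingers":1,"travel":[4.4,1.8,0.1],"yaw":1.2},{"fingers":1,"travel":[5.11,2.1,0.2],"yaw":1.2},{"fingers":1,"travel":[5.11,2.1,0.2],"yaw":1.2},{"fingers":1,"travel":[5.11,2.1,0.2],"yaw":1.2},{"fingers":1,"travel":[5.11,2.1,0.2],"yaw":1.2}]'; python3 u.py -3.2 510 166 165 510 166 42
python3 - <<'E'
from h import *
c=cams.get_calibration('wrist');im=cams.get_image('wrist');t=cams.get_image('top');cv2.imwrite('pics/t3.png',t)
cv2.imwrite('pics/wt.png',np.hstack([cv2.resize(im,(400,300)),cv2.resize(t[150:225,60:160],(400,300),interpolation=cv2.INTER_CUBIC)]))
print('large cap expected x.78:',.78125*proj('wrist',[.51,.166,.104],c).round())
E
```

```text
clock: 6.78
ee_pos: [0.5093, 0.1654, 0.163]
tool_rot: [2.157, -2.282, -0.001]
wrist_force: [-0.0, 0.4, 0.9]
grip_width: 0.0851
gripper_force: 0.0
clock 6.7833 at [509.3 165.4 163. ] closing axis 176.8 yaw units -0.0 or 36.0 w 0.0851 j6 [ 0.62 -0.67]
[510. 166. 165.] [-0.02 -0.02 -0.07]
[510. 166.  42.] [-0.02 -0.03  4.03]
large cap expected x.78: [203.125   163.28125]
```

View pics/wt.png

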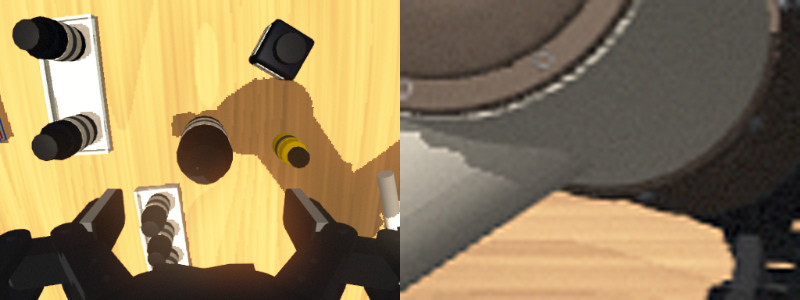

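The large cap is at (204,160) in the left half, about 2 mm from the prediction. The arm hides the small row in the top view, so I'll check that later.

```bash
python3 -m inch '[{"fingers":1,"travel":[0,0,0.8],"yaw":0},{"fingers":1,"travel":[0,0,1.6],"yaw":0},{"fingers":1,"travel":[0,0,2.4],"yaw":0},{"fingers":1,"travel":[0,0,3.2],"yaw":0},{"fingers":1,"travel":[0,0,3.8],"yaw":0},{"fingers":1,"travel":[0,0,4],"yaw":0},{"fingers":1,"travel":[0,0,4],"yaw":0},{"fingers":0.5,"travel":[0,0,4],"yaw":0},{"fingers":0.2,"travel":[0,0,4],"yaw":0},{"fingers":0.2,"travel":[0,0,4],"yaw":0},{"fingers":0.2,"travel":[0,0,4],"yaw":0},{"fingers":0.2,"travel":[0,0,4],"yaw":0},{"fingers":0.2,"travel":[0,0,4],"yaw":0}]' 50; python3 u.py -3.2 510 166 162  626.3 -114.7 162 626.3 -114.7 46
```

```text
clock: 7.97
ee_pos: [0.51, 0.1659, 0.0456]
tool_rot: [-2.157, 2.281, -0.001]
wrist_force: [-2.5, 0.6, 5.6]
grip_width: 0.0491
gripper_force: 51.3
clock 7.9667 at [510.  165.9  45.6] closing axis 176.8 yaw units 0.0 or -36.0 w 0.0491 j6 [ 0.62 -0.67]
[510. 166. 162.] [-0.01 -0.01 -3.88]
[ 626.3 -114.7  162. ] [ 9.12 -4.4  -3.88]
[ 626.3 -114.7   46. ] [ 9.12 -4.39 -0.02]
```

```bash
python3 -m inch '[{"fingers":0.2,"travel":[0,0,-0.4],"yaw":0},{"fingers":0.2,"travel":[0,0,-1.1],"yaw":0},{"fingers":0.2,"travel":[0,0,-2],"yaw":0},{"fingers":0.2,"travel":[0,0,-2.9],"yaw":0},{"fingers":0.2,"travel":[0,0,-3.7],"yaw":0},{"fingers":0.2,"travel":[0.2,-0.1,-4.2],"yaw":0},{"fingers":0.2,"travel":[0.8,-0.4,-4.2],"yaw":0},{"fingers":0.2,"travel":[1.6,-0.8,-4.2],"yaw":0},{"fingers":0.2,"travel":[2.4,-1.2,-4.2],"yaw":0},{"fingers":0.2,"travel":[3.2,-1.6,-4.2],"yaw":0},{"fingers":0.2,"travel":[4,-2,-4.2],"yaw":0},{"fingers":0.2,"travel":[4.8,-2.3,-4.2],"yaw":0},{"fingers":0.2,"travel":[5.6,-2.7,-4.2],"yaw":0},{"fingers":0.2,"travel":[6.4,-3.1,-4.2],"yaw":0},{"fingers":0.2,"travel":[7.2,-3.5,-4.2],"yaw":0},{"fingers":0.2,"travel":[8,-3.9,-4.2],"yaw":0},{"fingers":0.2,"travel":[8.6,-4.2,-4.2],"yaw":0},{"fingers":0.2,"travel":[9,-4.35,-4.2],"yaw":0},{"fingers":0.2,"travel":[9.12,-4.4,-4.2],"yaw":0},{"fingers":0.2,"travel":[9.12,-4.4,-4.2],"yaw":0}]'; python3 -m inch '[{"fingers":0.2,"travel":[0,0,0],"yaw":0},{"fingers":0.2,"travel":[0,0,0],"yaw":0}]' >/dev/null;python3 u.py -3.2 626.3 -114.7 48
python3 - <<'E'
from h import *
c=cams.get_calibration('wrist');im=cams.get_image('wrist');t=cams.get_image('top');cv2.imwrite('pics/t4.png',t)
cv2.imwrite('pics/wt2.png',np.hstack([cv2.resize(im,(400,300)),cv2.resize(t[150:225,60:160],(400,300),interpolation=cv2.INTER_CUBIC)]))
print(.78125*proj('wrist',[.6263,-.1147,.004],c).round())
E
```

```text
clock: 9.63
ee_pos: [0.6255, -0.1156, 0.1694]
tool_rot: [2.156, -2.284, -0.002]
wrist_force: [0.3, 0.5, -3.1]
grip_width: 0.0488
gripper_force: 52.5
clock 9.8 at [ 625.6 -114.   170.1] closing axis 176.9 yaw units 0.01 or -35.99 w 0.0492 j6 [ 0.07 -0.13]
[ 626.3 -114.7   48. ] [ 0.02 -0.03  4.07]
[203.125  132.8125]
```

View pics/wt2.png

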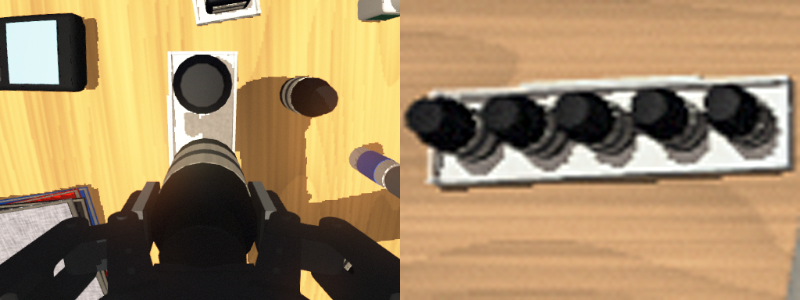

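The small bottle stands evenly in its row (right half), and the large one hangs over its gap, centred on the tray (left half). Lower it.

```bash
python3 -m inch '[{"fingers":0.2,"travel":[0,0,0.5],"yaw":0},{"fingers":0.2,"travel":[0,0,1.1],"yaw":0},{"fingers":0.2,"travel":[0,0,1.7],"yaw":0},{"fingers":0.2,"travel":[0,0,2.3],"yaw":0},{"fingers":0.2,"travel":[0,0,2.8],"yaw":0},{"fingers":0.2,"travel":[0,0,3.2],"yaw":0},{"fingers":0.2,"travel":[0,0,3.5],"yaw":0},{"fingers":0.2,"travel":[0,0,3.7],"yaw":0},{"fingers":0.2,"travel":[0,0,3.85],"yaw":0},{"fingers":0.2,"travel":[0,0,3.93],"yaw":0},{"fingers":0.2,"travel":[0,0,4],"yaw":0},{"fingers":0.2,"travel":[0,0,4],"yaw":0},{"fingers":0.2,"travel":[0,0,4],"yaw":0}]'; python3 u.py -3.2 626.3 -114.7 48
```

```text
clock: 10.98
ee_pos: [0.6263, -0.1152, 0.0506]
tool_rot: [-2.158, 2.282, -0.001]
wrist_force: [-0.1, 0.2, -2.7]
grip_width: 0.0491
gripper_force: 52.5
clock 10.9833 at [ 626.3 -115.2   50.6] closing axis 176.8 yaw units -0.0 or 36.0 w 0.0491 j6 [ 0.07 -0.13]
[ 626.3 -114.7   48. ] [-0.02  0.    0.09]
```

```bash
python3 -m inch '[{"fingers":0.2,"travel":[0,0,0.03],"yaw":0},{"fingers":0.2,"travel":[0,0,0.06],"yaw":0},{"fingers":0.2,"travel":[0,0,0.08],"yaw":0},{"fingers":0.2,"travel":[0,0,0.08],"yaw":0}]'
```

```text
clock: 11.32
ee_pos: [0.6266, -0.1152, 0.0497]
tool_rot: [-2.159, 2.281, -0.002]
wrist_force: [-2.2, 1.5, 4.9]
grip_width: 0.0489
gripper_force: 53.3
```

Contact at about 5 N, so it is standing on the floor. Release and retreat.

```bash
python3 -m inch '[{"fingers":0.65,"travel":[0,0,0],"yaw":0},{"fingers":0.7,"travel":[0,0,0],"yaw":0},{"fingers":0.8,"travel":[0,0,0],"yaw":0},{"fingers":0.9,"travel":[0,0,0],"yaw":0},{"fingers":0.9,"travel":[0,0,0],"yaw":0},{"fingers":0.9,"travel":[0,0,-0.5],"yaw":0},{"fingers":1,"travel":[0,0,-1.3],"yaw":0},{"fingers":1,"travel":[0,0,-2.2],"yaw":0},{"fingers":1,"travel":[0,0,-3.1],"yaw":0},{"fingers":1,"travel":[0,0,-4],"yaw":0},{"fingers":1,"travel":[0,0,-4.3],"yaw":0},{"fingers":1,"travel":[0,0,-4.3],"yaw":0}]'; python3 u.py 0.3 515.1 -156.3 160 515.1 -156.3 25
```

```text
clock: 12.32
ee_pos: [0.6277, -0.1151, 0.18]
tool_rot: [-2.156, 2.279, -0.007]
wrist_force: [0.2, -0.2, -0.3]
grip_width: 0.0854
gripper_force: 0.0
clock 12.3167 at [ 627.7 -115.1  180. ] closing axis 176.8 yaw units -0.7 or 35.3 w 0.0854 j6 [ 0.07 -0.13]
[ 515.1 -156.3  160. ] [1.58 3.68 0.64]
[ 515.1 -156.3   25. ] [1.58 3.71 5.14]
```

```bash
python3 -m inch '[{"fingers":1,"travel":[0.3,0.7,0],"yaw":-0.2},{"fingers":1,"travel":[0.6,1.5,0.1],"yaw":-0.4},{"fingers":1,"travel":[1,2.3,0.3],"yaw":-0.7},{"fingers":1,"travel":[1.3,3.1,0.5],"yaw":-0.7},{"fingers":1,"travel":[1.58,3.7,0.64],"yaw":-0.7},{"fingers":1,"travel":[1.58,3.7,0.64],"yaw":-0.7},{"fingers":1,"travel":[1.58,3.7,0.64],"yaw":-0.7},{"fingers":1,"travel":[1.58,3.7,0.64],"yaw":-0.7},{"fingers":1,"travel":[1.58,3.7,0.64],"yaw":-0.7}]'; python3 u.py 0.3 515.1 -156.3 160 515.1 -156.3 25
python3 - <<'E'
from h import *
c=cams.get_calibration('wrist');im=cams.get_image('wrist')
cv2.imwrite('pics/w4.png',im)
print('expect cap',proj('wrist',[.5151,-.1563,.08],c).round())
E
```

```text
clock: 13.07
ee_pos: [0.5133, -0.156, 0.1571]
tool_rot: [2.228, -2.215, -0.0]
wrist_force: [0.8, 0.5, -0.3]
grip_width: 0.0857
gripper_force: 0.0
clock 13.0667 at [ 513.3 -156.   157.1] closing axis -179.7 yaw units 0.0 or -36.0 w 0.0857 j6 [ 0.01 -0.  ]
[ 515.1 -156.3  160. ] [ 0.01 -0.06 -0.1 ]
[ 515.1 -156.3   25. ] [ 0.01 -0.06  4.4 ]
expect cap [258. 199.]
```

View pics/w4.png

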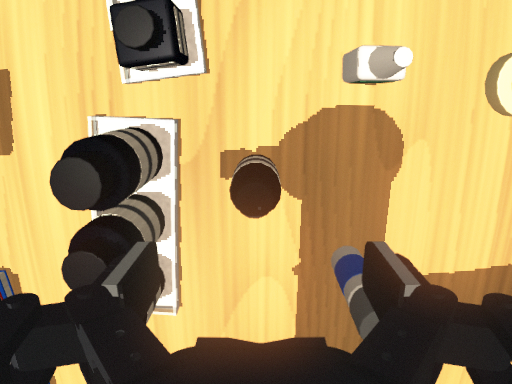

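The medium cap is centred near (256,195), within 3 mm of the prediction. The glue and correction fluid are clear of the fingers. Grip.

```bash
python3 -m inch '[{"fingers":1,"travel":[0.05,0,0.8],"yaw":0},{"fingers":1,"travel":[0.05,0,1.7],"yaw":0},{"fingers":1,"travel":[0.05,0,2.6],"yaw":0},{"fingers":1,"travel":[0.05,0,3.5],"yaw":0},{"fingers":1,"travel":[0.05,0,4.2],"yaw":0},{"fingers":1,"travel":[0.05,0,4.4],"yaw":0},{"fingers":1,"travel":[0.05,0,4.4],"yaw":0},{"fingers":0.5,"travel":[0.05,0,4.4],"yaw":0},{"fingers":0.1,"travel":[0.05,0,4.4],"yaw":0},{"fingers":0.1,"travel":[0.05,0,4.4],"yaw":0},{"fingers":0.1,"travel":[0.05,0,4.4],"yaw":0},{"fingers":0.1,"travel":[0.05,0,4.4],"yaw":0},{"fingers":0.1,"travel":[0.05,0,4.4],"yaw":0},{"fingers":0.1,"travel":[0.05,0,4.4],"yaw":0}]' 45; python3 u.py 0.3 515 -157 150 649 101.1 150 649 101.1 32
```

```text
clock: 14.28
ee_pos: [0.514, -0.1578, 0.0272]
tool_rot: [-2.226, 2.213, -0.004]
wrist_force: [-0.2, 0.6, 6.0]
grip_width: 0.0365
gripper_force: 44.8
clock 14.2833 at [ 514.  -157.8   27.2] closing axis -179.7 yaw units 0.01 or -35.99 w 0.0365 j6 [0. 0.]
[ 515. -157.  150.] [-0.02 -0.05 -4.09]
[649.  101.1 150. ] [-8.6  -4.57 -4.08]
[649.  101.1  32. ] [-8.6  -4.55 -0.15]
```

```bash
python3 -m inch '[{"fingers":0.1,"travel":[0,0,-0.4],"yaw":0},{"fingers":0.1,"travel":[0,0,-1.1],"yaw":0},{"fingers":0.1,"travel":[0,0,-2],"yaw":0},{"fingers":0.1,"travel":[0,0,-2.9],"yaw":0},{"fingers":0.1,"travel":[0,0,-3.7],"yaw":0},{"fingers":0.1,"travel":[-0.2,-0.1,-4.2],"yaw":0},{"fingers":0.1,"travel":[-0.8,-0.4,-4.2],"yaw":0},{"fingers":0.1,"travel":[-1.6,-0.8,-4.2],"yaw":0},{"fingers":0.1,"travel":[-2.4,-1.2,-4.2],"yaw":0},{"fingers":0.1,"travel":[-3.2,-1.7,-4.2],"yaw":0},{"fingers":0.1,"travel":[-4,-2.1,-4.2],"yaw":0},{"fingers":0.1,"travel":[-4.8,-2.5,-4.2],"yaw":0},{"fingers":0.1,"travel":[-5.6,-2.9,-4.2],"yaw":0},{"fingers":0.1,"travel":[-6.4,-3.4,-4.2],"yaw":0},{"fingers":0.1,"travel":[-7.2,-3.8,-4.2],"yaw":0},{"fingers":0.1,"travel":[-7.9,-4.2,-4.2],"yaw":0},{"fingers":0.1,"travel":[-8.4,-4.45,-4.2],"yaw":0},{"fingers":0.1,"travel":[-8.6,-4.56,-4.2],"yaw":0},{"fingers":0.1,"travel":[-8.6,-4.56,-4.2],"yaw":0},{"fingers":0.1,"travel":[-8.6,-4.56,-4.2],"yaw":0}]'; python3 -m inch '[{"fingers":0.1,"travel":[0,0,0],"yaw":0},{"fingers":0.1,"travel":[0,0,0],"yaw":0}]' >/dev/null;python3 u.py 0.3 649 101.1 32
python3 - <<'E'
from h import *
im=cams.get_image('wrist');t=cams.get_image('top')
cv2.imwrite('pics/wt5.png',np.hstack([cv2.resize(im,(400,300)),cv2.resize(t[120:195,260:360],(400,300),interpolation=cv2.INTER_CUBIC)]))
E
```

```text
clock: 15.95
ee_pos: [0.6473, 0.1006, 0.1511]
tool_rot: [2.226, -2.215, -0.001]
wrist_force: [-0.4, 0.0, -1.3]
grip_width: 0.0369
gripper_force: 45.2
clock 16.1167 at [647.4  99.8 151.7] closing axis -179.8 yaw units -0.02 or 35.98 w 0.0367 j6 [ 0.4 -0.4]
[649.  101.1  32. ] [-0.04 -0.05  3.99]
```

View pics/wt5.png

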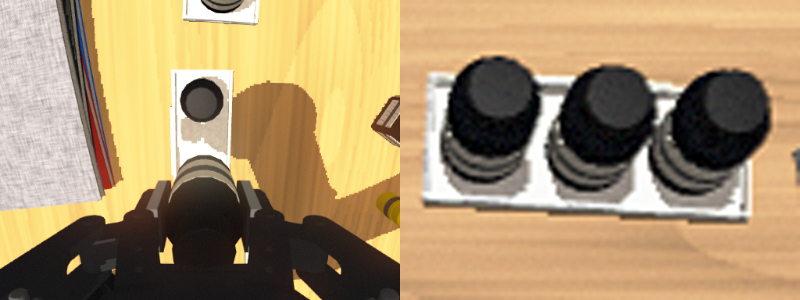

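The large bottle stands evenly in its row, and the medium one hangs over its gap. Lower it.

```bash
python3 -m inch '[{"fingers":0.1,"travel":[-0.03,-0.04,0.5],"yaw":0},{"fingers":0.1,"travel":[-0.03,-0.04,1.1],"yaw":0},{"fingers":0.1,"travel":[-0.03,-0.04,1.7],"yaw":0},{"fingers":0.1,"travel":[-0.03,-0.04,2.3],"yaw":0},{"fingers":0.1,"travel":[-0.03,-0.04,2.8],"yaw":0},{"fingers":0.1,"travel":[-0.03,-0.04,3.2],"yaw":0},{"fingers":0.1,"travel":[-0.03,-0.04,3.5],"yaw":0},{"fingers":0.1,"travel":[-0.03,-0.04,3.7],"yaw":0},{"fingers":0.1,"travel":[-0.03,-0.04,3.82],"yaw":0},{"fingers":0.1,"travel":[-0.03,-0.04,3.9],"yaw":0},{"fingers":0.1,"travel":[-0.03,-0.04,3.95],"yaw":0},{"fingers":0.1,"travel":[-0.03,-0.04,3.99],"yaw":0},{"fingers":0.1,"travel":[-0.03,-0.04,3.99],"yaw":0},{"fingers":0.1,"travel":[-0.03,-0.04,3.99],"yaw":0}]'
```

```text
clock: 17.38
ee_pos: [0.6495, 0.102, 0.0323]
tool_rot: [-2.227, 2.215, -0.001]
wrist_force: [-0.2, 1.0, -0.9]
grip_width: 0.0371
gripper_force: 45.2
```

```bash
python3 -m inch '[{"fingers":0.1,"travel":[0,0,0.03],"yaw":0},{"fingers":0.1,"travel":[0,0,0.06],"yaw":0},{"fingers":0.1,"travel":[0,0,0.08],"yaw":0},{"fingers":0.1,"travel":[0,0,0.08],"yaw":0}]'
```

```text
clock: 17.72
ee_pos: [0.6496, 0.1021, 0.0312]
tool_rot: [-2.227, 2.214, -0.001]
wrist_force: [-2.4, 0.2, 6.4]
grip_width: 0.0369
gripper_force: 46.1
```

```bash
python3 -m inch '[{"fingers":0.5,"travel":[0,0,0],"yaw":0},{"fingers":0.6,"travel":[0,0,0],"yaw":0},{"fingers":0.7,"travel":[0,0,0],"yaw":0},{"fingers":0.8,"travel":[0,0,0],"yaw":0},{"fingers":0.8,"travel":[0,0,0],"yaw":0},{"fingers":0.8,"travel":[0,0,-0.5],"yaw":0},{"fingers":1,"travel":[0,0,-1.3],"yaw":0},{"fingers":1,"travel":[0,0,-2.2],"yaw":0},{"fingers":1,"travel":[0,0,-3.1],"yaw":0},{"fingers":1,"travel":[0,0,-4],"yaw":0},{"fingers":1,"travel":[0,0,-4.5],"yaw":0},{"fingers":1,"travel":[0,0,-4.5],"yaw":0}]'; python3 u.py -32 427.2 76.3 150 427.2 76.3 15
```

```text
clock: 18.72
ee_pos: [0.6516, 0.1025, 0.1693]
tool_rot: [-2.223, 2.21, -0.007]
wrist_force: [0.9, 0.3, 0.3]
grip_width: 0.0851
gripper_force: 0.0
clock 18.7167 at [651.6 102.5 169.3] closing axis -179.7 yaw units 6.47 or -29.53 w 0.0851 j6 [ 0.4 -0.4]
[427.2  76.3 150. ] [0.83 7.49 0.58]
[427.2  76.3  15. ] [0.84 7.53 5.08]
```

```bash
python3 -m inch '[{"fingers":1,"travel":[0.1,0.8,0],"yaw":0.7},{"fingers":1,"travel":[0.2,1.7,0.1],"yaw":1.4},{"fingers":1,"travel":[0.3,2.6,0.2],"yaw":2.2},{"fingers":1,"travel":[0.4,3.5,0.3],"yaw":3},{"fingers":1,"travel":[0.5,4.4,0.4],"yaw":3.8},{"fingers":1,"travel":[0.6,5.3,0.5],"yaw":4.6},{"fingers":1,"travel":[0.7,6.2,0.6],"yaw":5.4},{"fingers":1,"travel":[0.83,7,0.6],"yaw":6.2},{"fingers":1,"travel":[0.83,7.45,0.6],"yaw":6.5},{"fingers":1,"travel":[0.83,7.45,0.6],"yaw":6.5},{"fingers":1,"travel":[0.83,7.45,0.6],"yaw":6.5},{"fingers":1,"travel":[0.83,7.45,0.6],"yaw":6.5}]'; python3 u.py -32 427.2 76.3 150 427.2 76.3 15
python3 - <<'E'
from h import *
c=cams.get_calibration('wrist');im=cams.get_image('wrist')
cv2.imwrite('pics/w6.png',im)
print('expect cap',proj('wrist',[.4272,.0763,.062],c).round())
E
```

```text
clock: 19.72
ee_pos: [0.4266, 0.0761, 0.1463]
tool_rot: [-1.519, 2.749, -0.0]
wrist_force: [-0.3, -0.4, 0.8]
grip_width: 0.0852
gripper_force: 0.0
clock 19.7167 at [426.6  76.1 146.3] closing axis 147.8 yaw units -0.03 or 35.97 w 0.0852 j6 [ 0.55 -1.12]
[427.2  76.3 150. ] [-0.02 -0.01 -0.12]
[427.2  76.3  15. ] [-0.01 -0.01  4.38]
expect cap [260. 197.]
```

View pics/w6.png

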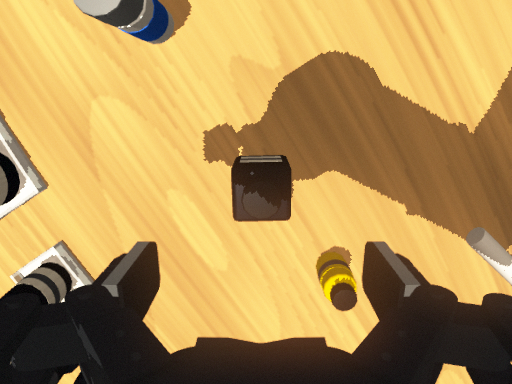

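The square bottle is aligned with the pads, its body at about (262,190), and the yellow bottle is clear of the finger plane. Grip.

```bash
python3 -m inch '[{"fingers":1,"travel":[0,0,0.8],"yaw":0},{"fingers":1,"travel":[0,0,1.7],"yaw":0},{"fingers":1,"travel":[0,0,2.6],"yaw":0},{"fingers":1,"travel":[0,0,3.5],"yaw":0},{"fingers":1,"travel":[0,0,4.2],"yaw":0},{"fingers":1,"travel":[0,0,4.4],"yaw":0},{"fingers":1,"travel":[0,0,4.4],"yaw":0},{"fingers":0.6,"travel":[0,0,4.4],"yaw":0},{"fingers":0.2,"travel":[0,0,4.4],"yaw":0},{"fingers":0.2,"travel":[0,0,4.4],"yaw":0},{"fingers":0.2,"travel":[0,0,4.4],"yaw":0},{"fingers":0.2,"travel":[0,0,4.4],"yaw":0},{"fingers":0.2,"travel":[0,0,4.4],"yaw":0},{"fingers":0.2,"travel":[0,0,4.4],"yaw":0}]' 45; python3 u.py 6.7 427 76.3 141 602.3 -323.4 141 602.3 -323.4 22
```

```text
clock: 20.93
ee_pos: [0.4268, 0.0764, 0.0158]
tool_rot: [-1.518, 2.747, -0.0]
wrist_force: [-0.8, 1.2, 6.7]
grip_width: 0.0432
gripper_force: 46.2
clock 20.9333 at [426.8  76.4  15.8] closing axis 147.8 yaw units -7.77 or 28.23 w 0.0432 j6 [ 0.55 -1.12]
[427.   76.3 141. ] [-0.01 -0.01 -4.17]
[ 602.3 -323.4  141. ] [  8.15 -12.05  -4.18]
[ 602.3 -323.4   22. ] [  8.16 -12.05  -0.21]
```

```bash
python3 -m inch '[{"fingers":0.2,"travel":[0,0,-0.4],"yaw":0},{"fingers":0.2,"travel":[0,0,-1.1],"yaw":0},{"fingers":0.2,"travel":[0,0,-2],"yaw":0},{"fingers":0.2,"travel":[0,0,-2.9],"yaw":0},{"fingers":0.2,"travel":[0,0,-3.7],"yaw":0},{"fingers":0.2,"travel":[0,0,-4.2],"yaw":0},{"fingers":0.2,"travel":[0.2,-0.3,-4.4],"yaw":-0.3},{"fingers":0.2,"travel":[0.7,-1,-4.4],"yaw":-0.9},{"fingers":0.2,"travel":[1.3,-1.9,-4.4],"yaw":-1.6},{"fingers":0.2,"travel":[2,-3,-4.4],"yaw":-2.4},{"fingers":0.2,"travel":[2.8,-4.1,-4.4],"yaw":-3.2},{"fingers":0.2,"travel":[3.5,-5.2,-4.4],"yaw":-4},{"fingers":0.2,"travel":[4.3,-6.3,-4.4],"yaw":-4.8},{"fingers":0.2,"travel":[5,-7.4,-4.4],"yaw":-5.6},{"fingers":0.2,"travel":[5.8,-8.5,-4.4],"yaw":-6.4},{"fingers":0.2,"travel":[6.5,-9.6,-4.4],"yaw":-7},{"fingers":0.2,"travel":[7.2,-10.6,-4.4],"yaw":-7.5},{"fingers":0.2,"travel":[7.8,-11.5,-4.4],"yaw":-7.77},{"fingers":0.2,"travel":[8.1,-11.95,-4.4],"yaw":-7.77},{"fingers":0.2,"travel":[8.15,-12.05,-4.4],"yaw":-7.77}]'; python3 -m inch '[{"fingers":0.2,"travel":[0,0,0],"yaw":0},{"fingers":0.2,"travel":[0,0,0],"yaw":0},{"fingers":0.2,"travel":[0,0,0],"yaw":0}]' >/dev/null;python3 u.py 6.7 602.3 -323.4 22
python3 - <<'E'
from h import *
im=cams.get_image('wrist');t=cams.get_image('top')
cv2.imwrite('pics/wt7.png',np.hstack([cv2.resize(im,(400,300)),cv2.resize(t[110:185,160:260],(400,300),interpolation=cv2.INTER_CUBIC)]))
E
```

```text
clock: 22.6
ee_pos: [0.6015, -0.3266, 0.1453]
tool_rot: [2.343, -2.093, -0.001]
wrist_force: [0.5, -0.1, -2.0]
grip_width: 0.0433
gripper_force: 46.1
clock 22.85 at [ 600.9 -322.4  146.5] closing axis -173.3 yaw units 0.0 or -36.0 w 0.0431 j6 [-0.26  0.37]
[ 602.3 -323.4   22. ] [ 0.04 -0.04  4.15]
```

View pics/wt7.png

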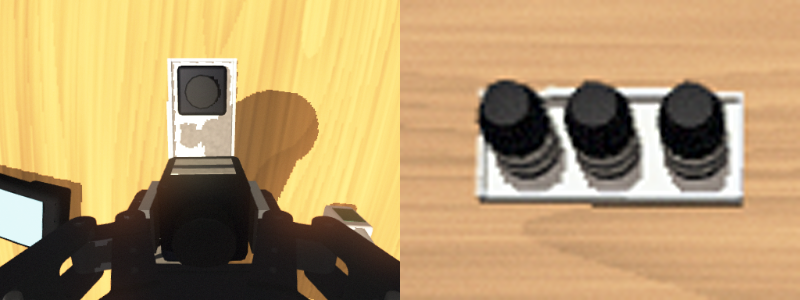

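The medium cap (597) lies midway between its neighbours (508 and 690), so it is seated well. The square one hangs squared up with its row. Lower it.

```bash
python3 -m inch '[{"fingers":0.2,"travel":[0.04,-0.04,0.5],"yaw":0},{"fingers":0.2,"travel":[0.04,-0.04,1.1],"yaw":0},{"fingers":0.2,"travel":[0.04,-0.04,1.7],"yaw":0},{"fingers":0.2,"travel":[0.04,-0.04,2.3],"yaw":0},{"fingers":0.2,"travel":[0.04,-0.04,2.8],"yaw":0},{"fingers":0.2,"travel":[0.04,-0.04,3.2],"yaw":0},{"fingers":0.2,"travel":[0.04,-0.04,3.5],"yaw":0},{"fingers":0.2,"travel":[0.04,-0.04,3.75],"yaw":0},{"fingers":0.2,"travel":[0.04,-0.04,3.92],"yaw":0},{"fingers":0.2,"travel":[0.04,-0.04,4.02],"yaw":0},{"fingers":0.2,"travel":[0.04,-0.04,4.09],"yaw":0},{"fingers":0.2,"travel":[0.04,-0.04,4.13],"yaw":0},{"fingers":0.2,"travel":[0.04,-0.04,4.13],"yaw":0},{"fingers":0.2,"travel":[0.04,-0.04,4.13],"yaw":0}]'
```

```text
clock: 24.12
ee_pos: [0.603, -0.3249, 0.023]
tool_rot: [-2.346, 2.089, -0.001]
wrist_force: [-0.6, -0.0, -1.8]
grip_width: 0.0434
gripper_force: 46.1
```

```bash
python3 -m inch '[{"fingers":0.2,"travel":[-0.04,0,0.03],"yaw":0},{"fingers":0.2,"travel":[-0.04,0,0.06],"yaw":0},{"fingers":0.2,"travel":[-0.04,0,0.09],"yaw":0},{"fingers":0.2,"travel":[-0.04,0,0.11],"yaw":0},{"fingers":0.2,"travel":[-0.04,0,0.11],"yaw":0}]'
```

```text
clock: 24.53
ee_pos: [0.6027, -0.3236, 0.0199]
tool_rot: [-2.347, 2.089, -0.001]
wrist_force: [-1.1, 1.1, 2.2]
grip_width: 0.0432
gripper_force: 46.5
```

Contact on the floor. Release, go up and move clear of the top view.

```bash
python3 -m inch '[{"fingers":0.6,"travel":[0,0,0],"yaw":0},{"fingers":0.65,"travel":[0,0,0],"yaw":0},{"fingers":0.7,"travel":[0,0,0],"yaw":0},{"fingers":0.8,"travel":[0,0,0],"yaw":0},{"fingers":0.8,"travel":[0,0,0],"yaw":0},{"fingers":0.8,"travel":[0,0,-0.5],"yaw":0},{"fingers":1,"travel":[0,0,-1.3],"yaw":0},{"fingers":1,"travel":[0,0,-2.2],"yaw":0},{"fingers":1,"travel":[0,0,-3.1],"yaw":0},{"fingers":1,"travel":[0,0,-4],"yaw":0},{"fingers":1,"travel":[0,0,-5],"yaw":0},{"fingers":1,"travel":[1,2,-5.5],"yaw":0},{"fingers":1,"travel":[2,3,-5.5],"yaw":0},{"fingers":1,"travel":[3,4,-5.5],"yaw":0},{"fingers":1,"travel":[4,5,-5.5],"yaw":0},{"fingers":1,"travel":[5,6,-5.5],"yaw":0},{"fingers":1,"travel":[6,7,-5.5],"yaw":0},{"fingers":1,"travel":[6,7,-5.5],"yaw":0},{"fingers":1,"travel":[6,7,-5.5],"yaw":0}]'
python3 - <<'E'
from h import *
t=cams.get_image('top');cv2.imwrite('pics/t8.png',cv2.resize(t[110:270,50:450],(800,320),interpolation=cv2.INTER_CUBIC))
E
```

```text
clock: 26.12
ee_pos: [0.4108, -0.5305, 0.184]
tool_rot: [2.339, -2.096, -0.0]
wrist_force: [0.7, 0.8, -0.0]
grip_width: 0.0851
gripper_force: 0.0
```

View pics/t8.png

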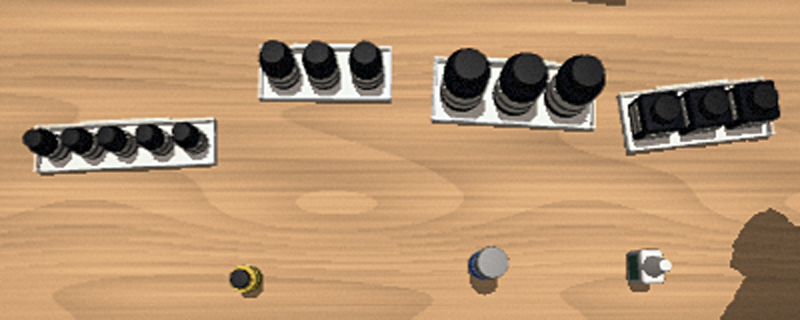

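All four bottles stand in line in their rows, with caps at (115,137), (320,55), (525,68) and (712,105). The glue, correction fluid and yellow bottle have not moved, and the arm is clear.

```bash
python3 -c "
from plant import ctrl
print(ctrl.job_done())"
```

```text
the job is handed in; nothing more can be done
None
```

All four ink bottles are upright in the empty places of their own rows, the square one squared up. The glue stick and correction fluid were left where they stood. I handed the job in at about 26 s; the hand-in returned no verdict.

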